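Set out graduated drawer knobs on the drying board

TASK

Line up the four turned drawer knobs on the drying board in order of size, each standing upright on its foot and centred on its own dark pad: the smallest next to the red end block, then larger and larger to the largest next to the white end block. Leave the wooden disc, the carved offcut and the gouge lying where they are.

Things in the scene. Friction and masses are not known exactly. Their poses are not given: they have to be found in the camera images.
- knob_small_mid (a point): the smallest of four turned dark-brown-wood drawer knobs, 28 mm across its round head, 30 mm high, standing upright on its narrower brass-ringed foot; this point is on its axis half-way up, 15 mm above its foot, z along the axis, upward. The head has straight sides, at full width from 16 to 23 mm above the foot (grip it there, any yaw); below it the knob is waisted. Loose, below 0.15 kg
- knob_medium_mid (a point): the second smallest of four turned dark-brown-wood drawer knobs, 35 mm across its round head, 36 mm high, standing upright on its narrower brass-ringed foot; this point is on its axis half-way up, 18 mm above its foot, z along the axis, upward. The head has straight sides, at full width from 19 to 28 mm above the foot (grip it there, any yaw); below it the knob is waisted. Loose, below 0.15 kg
- knob_large_mid (a point): the second largest of four turned dark-brown-wood drawer knobs, 42 mm across its round head, 42 mm high, standing upright on its narrower brass-ringed foot; this point is on its axis half-way up, 21 mm above its foot, z along the axis, upward. The head has straight sides, at full width from 23 to 33 mm above the foot (grip it there, any yaw); below it the knob is waisted. Loose, below 0.15 kg
- knob_extra_large_mid (a point): the largest of four turned dark-brown-wood drawer knobs, 50 mm across its round head, 48 mm high, standing upright on its narrower brass-ringed foot; this point is on its axis half-way up, 24 mm above its foot, z along the axis, upward. The head has straight sides, at full width from 26 to 37 mm above the foot (grip it there, any yaw); below it the knob is waisted. Loose, below 0.15 kg
- pad_1 (a point): the pad at the board's end nearer the robot: centre of a flush dark round rubber pad, 32 mm across, on the top face of the fixed plywood drying board (60 x 350 x 12 mm, lying on the worktable). The four pads stand in a row 70 mm apart; x here points across the board, y along the row towards pad_4 (away from the robot, within 0.15 rad of world +x), z up
- pad_2 (a point): the second pad from the end nearer the robot: centre of a flush dark round rubber pad, 32 mm across, on the top face of the fixed plywood drying board (60 x 350 x 12 mm, lying on the worktable). The four pads stand in a row 70 mm apart; x here points across the board, y along the row towards pad_4 (away from the robot, within 0.15 rad of world +x), z up
- pad_3 (a point): the third pad from the end nearer the robot: centre of a flush dark round rubber pad, 32 mm across, on the top face of the fixed plywood drying board (60 x 350 x 12 mm, lying on the worktable). The four pads stand in a row 70 mm apart; x here points across the board, y along the row towards pad_4 (away from the robot, within 0.15 rad of world +x), z up
- pad_4 (a point): the pad at the end farther from the robot: centre of a flush dark round rubber pad, 32 mm across, on the top face of the fixed plywood drying board (60 x 350 x 12 mm, lying on the worktable). The four pads stand in a row 70 mm apart; x here points across the board, y along the row towards pad_4 (away from the robot, within 0.15 rad of world +x), z up
- red_stop: red-painted end block fixed on one end of the drying board, 50 x 16 x 20 mm (20 high); origin at the centre of its underside, on the board's top, 60 mm beyond the centre of the end pad. Which end of the row it stands at changes from start to start; the other end carries a white block of the same size and distance
- disc: bystander: loose wooden disc, 64 mm across, 12 mm thick, lying flat on a fixed 48 mm high pale wooden box behind the knobs; origin at the centre of its underside
- offcut: bystander: loose light carved wooden offcut, 58 x 31 x 30 mm; origin at the centre of its underside
- gouge: bystander: loose short carving gouge with a brown handle, 132 x 26 x 22 mm, lying on the table to the right of the board; origin at the centre of its underside
Mind the look-alikes: they are no part of the job. Leave any pink look-alike of the part that bears knob_large_mid alone. Leave any turquoise look-alike of the part that bears knob_medium_mid alone.

How it is judged:
By the outcome, as a careful person would: the job done as asked, in the order asked, and still so for the second after the job is handed in, with the robot touching nothing.
It also fails if it takes over 90 s, if anything falls off the work surface, if the arm or the gripper's body presses on something with over 40 N, if the wrist force passes 120 N, or if a joint passes its speed limit or range.

ROBOT

A 6-joint arm with a two-finger parallel gripper is mounted at the origin on a cart in front of the work surface, level with it; the furniture and walls round the work are solid. World frame = base frame: x ahead of the robot, y to its left, z up, the work surface at z = 0. Lengths are in m, angles in rad, forces in N, time in s.
With the tool pointing down it reaches from about 0.375 to 0.975 m from the base axis. Payload 3.8 kg.
Tool frame: the origin (TCP) lies at the very end of the fingers, on their centre line; the grasp point (between the pads) lies 19 mm behind it; z points along the fingers, y is the line along which they close (so a half turn about z gives the same grasp; the last joint's range is limited). The gripper opens to 85 mm and grips with 20 to 120 N. Pads are 22 mm wide; open, the fingers measure 114 mm over their backs; the gripper's body (76 mm by 85 mm) begins 54 mm behind the grasp point. The pads swing forward as they close: fully open they stand 13 mm farther back than shut.
Start: joints at [-1.273, 0.264, 1.604, -0, 1.274, -0.037], TCP at [0.222, -0.638, 0.231] pointing down, gripper open.
Joint ranges: [-2.63, 2.63], [-0.94, 2.18], [0.31, 2.57], [-1.31, 4.45], [0, 2.66], [-2.55, 2.55]. Speed limits (rad/s): [2.57, 2.57, 3.14, 3.14, 3.14, 3.14].

INTERFACE

Orientations are given as a rotation vector (axis times angle).
In Python, from workcell import monitor, viewer, workorder gives the robot as it stands.
- The arm moves only by the tool jog_arm, never from a script. Its argument "commands" is a list of rows, each an object with "travel": the shift along the tool's x, y, z in mm, a list of three; "rot": the turn, a rotation vector about the tool's x, y, z in degrees, a list of three; "claw": the closure in counts, from 0 (fully open) to 255 (shut). A call has exactly 5 rows; each row shifts and turns the commanded pose from where the row before left it, along the tool's axes as they then stand; what a row does not reach is not made up. A row lasts 1/10 s, in which the tool goes at most 50 mm and 8.59 degrees, less where a joint would pass 70% of its speed; a pose out of reach is approached as far as the arm can. A call is refused whole if a number of a shift passes 50 or a number of a turn 8.59, either way. A call with a gripper value outside its range is refused whole. The fingers move at their own pace and stop on an object; "force" is the grip in N (left out, the last holds). Time passes only in rows, so rows that do not move let the fingers close, or fill a call up. It gives the time, the measured TCP pose, the force, the opening and the grip force at its end, in the units of the state.
- monitor.read_state(): the state, without advancing time (a new reading comes with each control period).
- viewer.read_camera(name): name is "scene" or "top"; returns a dict with "color" (480x640x3 uint8, blue, green, red), "camera_matrix" (3x3 intrinsics, pixels), "k1" (the pictures are not rectified: a ray, as slopes to the right and down, at radius r is drawn at 1 + k1 r^2 times it, then the intrinsics apply), "R" (3x3) and "t" (3): a world point X has camera coordinates R X + t. Camera axes: x right, y down, z forward; pixel columns grow to the right and rows downward; lengths in m; the calibration is good to about 2 mm. A picture is of the moment at which its call begins. There is no depth.
- workorder.finish_job(): hands the job in; it is judged then, once.
The state is a dict: "time": time; "q": joint angles; "joint_vel": joint speeds; "joint_torque": joint torques, N m; "tool_pos": TCP position; "tcp_rot": TCP orientation; "wrist_force": force on the tool from outside, world axes, zero at the start; "torque": the same for the moment, N m; "width": opening from 0.0 (shut) to 1.0 (fully open); "grip_force": force on a finger pad.
Only numpy, scipy, OpenCV 4.12 (cv2) and the standard library are available. Lean on these libraries where they do the work, as an engineer would, in place of code of your own. Each camera call takes 0.05 s, during which the arm holds its last target. There are 200 camera calls.

## Working session

There is one attempt and no reset: what is moved stays moved. The work goes in short steps, Python scripts to look and compute and a tool call to move; the robot and the scene stay as the last step left them, time stands still between calls to the robot, and variables do not carry over. Pictures are saved under pics/ and viewed, at most 14 in all, crops included, and the job is handed in when it is done.

Besides the shell and the picture viewer there is one more tool, called after "Request:" in YAML: its name, and indented under it one key for each argument. jog_arm: Moves the arm, as the interface text tells. Its arguments: {"type":"object","properties":{"commands":{"type":"array","items":{"type":"object","properties":{"travel":{"type":"array","items":{"type":"number"}},"rot":{"type":"array","items":{"type":"number"}},"claw":{"type":"number"}}}},"force":{"type":"number"}},"required":["commands"]}

```bash
mkdir -p pics; ls; cat > h.py <<'E'
import numpy as np, cv2
from workcell import monitor, viewer, workorder
def snap(n,f):
    c=viewer.read_camera(n); cv2.imwrite(f'pics/{f}.png',c['color']); np.savez(f'pics/{f}.npz',**c); return c
def load(f): return dict(np.load(f'pics/{f}.npz'))
def pt(c,u,v,z):
    K=c['camera_matrix']; k=float(c['k1']); d=np.array([(u-K[0,2])/K[0,0],(v-K[1,2])/K[1,1]]); p=d.copy()
    for _ in range(20): p=d/(1+k*(p@p))
    R=c['R'];o=-R.T@c['t'];r=R.T@np.array([p[0],p[1],1]); return o+r*(z-o[2])/r[2]
def px(c,X):
    K=c['camera_matrix'];q=c['R']@np.array(X)+c['t'];p=q[:2]/q[2];p=p*(1+float(c['k1'])*(p@p));return p*[K[0,0],K[1,1]]+K[:2,2]
E
python3 - <<'E'
from h import *
a=snap('scene','s0');b=snap('top','t0')
for c in(a,b): print(c['camera_matrix'],c['k1'],c['R'],-c['R'].T@c['t'])
print(monitor.read_state())
E
```

```text
pics
[[497.60151529   0.         319.58762239]
 [  0.         497.60151529 247.50589776]
 [  0.           0.           1.        ]] -0.012055157446673632 [[-0.53618687 -0.84406407  0.00771253]
 [-0.34931946  0.21356679 -0.91234047]
 [ 0.76842668 -0.49187912 -0.40935971]] [-0.26501381  0.38779844  0.47286057]
[[517.93959821   0.         322.70126089]
 [  0.         517.93959821 245.67254959]
 [  0.           0.           1.        ]] -0.12261233216847982 [[ 0.12071412 -0.99267917  0.00401961]
 [-0.97104159 -0.11892194 -0.20720954]
 [ 0.20617061  0.02110991 -0.97828833]] [ 0.29192685 -0.13226468  1.19021825]
{'time': 0.1, 'q': array([-1.27287319e+00,  2.64664649e-01,  1.60525533e+00, -1.68919889e-05,
        1.27369480e+00, -3.68927112e-02]), 'joint_vel': array([-0.00109514, -0.00350217, -0.00323809, -0.00230521, -0.00106517,
       -0.00099754]), 'joint_torque': array([-3.54258573e-04, -5.16704392e+01, -3.68591523e+01, -9.04115200e-05,
        6.24118824e-03, -6.96197003e-05]), 'tool_pos': array([ 0.2216037 , -0.63688136,  0.23008573]), 'tcp_rot': array([-3.09569700e+00, -5.23148337e-01,  4.38254537e-04]), 'wrist_force': array([-0.59398531, -0.38173019,  0.19678048]), 'torque': array([0.00816664, 0.01271866, 0.04682571]), 'grip_force': 0.0, 'width': 1.0007982494899024}
```

View pics/t0.png

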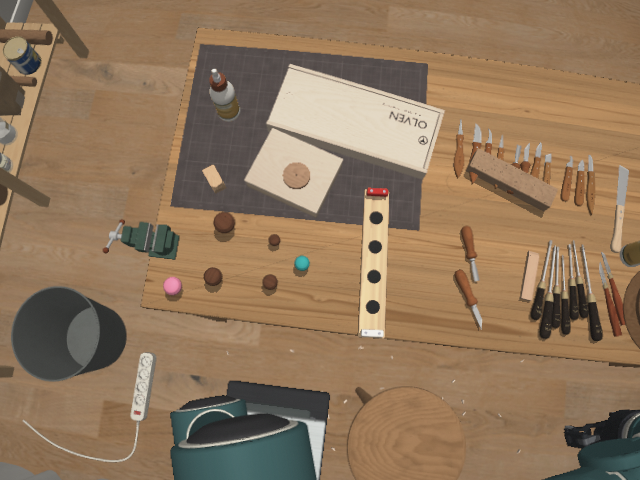

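View pics/s0.png

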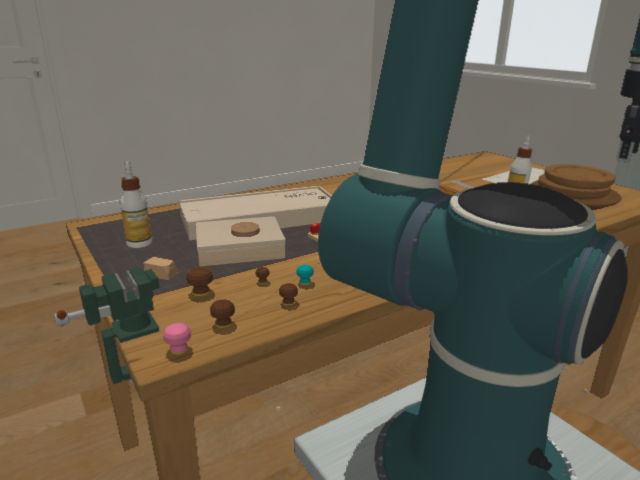

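The top view shows brown knobs at (224,223), (213,277), (270,283) and (274,240). The look-alikes are pink at (173,287) and turquoise at (302,263); both are left alone. The pads lie at about (376,218) down to (373,307), with red at the far end and white at the near end. By apparent size: XL (224,223), L (213,277), M (270,283), S (274,240). I'll check this in a close crop.

```bash
python3 - <<'E'
from h import *
i=cv2.imread('pics/t0.png')
a=cv2.resize(i[205:305,155:315],None,fx=5,fy=5,interpolation=cv2.INTER_CUBIC); cv2.imwrite('pics/c1.png',a)
b=cv2.resize(i[180:345,340:410],None,fx=3.6,fy=3.6,interpolation=cv2.INTER_CUBIC); cv2.imwrite('pics/c2.png',b)
E
```

```text
(no output)
```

View pics/c1.png

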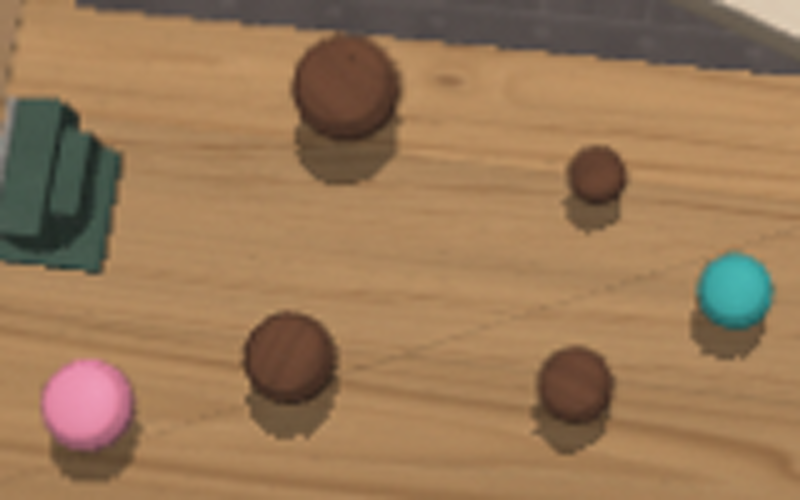

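View pics/c2.png

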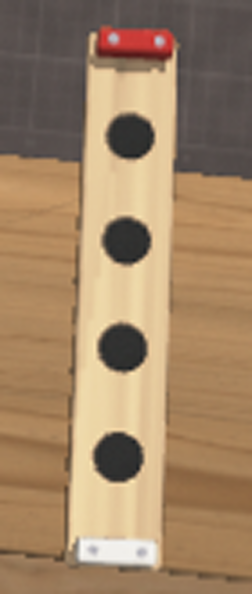

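The crop confirms the sizes: head diameters 106, 90, 75 and 58 crop px match 50:42:35:28. Crop centres are XL (346,87), L (290,358), M (576,385), S (597,175). Pad centres in the second crop are (130,136), (127,241), (122,347), (118,457), with red at the far end.

```bash
python3 - <<'E'
from h import *
c=load('t0')
for n,x,y,z in [('XL',346,87,.0315),('L',290,358,.028),('M',576,385,.0235),('S',597,175,.0195)]:
    print(n,pt(c,155+(x+.5)/5-.5,205+(y+.5)/5-.5,z).round(4))
P=[]
for x,y in [(118,457),(122,347),(127,241),(130,136)]:
    u,v=340+x/3.6,180+y/3.6
    g=c['color'].max(2).astype(float);u0,v0=int(round(u)),int(round(v))
    w=np.clip(130-g[v0-9:v0+10,u0-9:u0+10],0,90); yy,xx=np.mgrid[v0-9:v0+10,u0-9:u0+10]
    P.append(pt(c,(w*xx).sum()/w.sum(),(w*yy).sum()/w.sum(),.012))
P=np.array(P);print(P.round(4),np.linalg.norm(np.diff(P,axis=0),axis=1))
for n,x,y,z in [('turq',735,290,.0235),('pink',87,404,.028)]: print(n,pt(c,155+x/5,205+y/5,z).round(4))
for n,u,v,z in [('gougeA',463,230,.01),('gougeB',457,272,.01),('boxcorner',317,212,.048),('boxcorner2',343,158,.048),('boxcorner3',246,178,.048),('bottle',228,105,.1)]: print(n,pt(c,u,v,z).round(3))
s=monitor.read_state()
print(cv2.Rodrigues(s['tcp_rot'])[0].round(3))
E
```

```text
XL [0.5639 0.1271 0.0315]
L [0.4358 0.1331 0.028 ]
M [0.4403 0.0022 0.0235]
S [0.5392 0.0068 0.0195]
[[ 0.4133 -0.2364  0.012 ]
 [ 0.483  -0.232   0.012 ]
 [ 0.553  -0.2276  0.012 ]
 [ 0.6226 -0.223   0.012 ]] [0.06982933 0.07009897 0.06977727]
turq [ 0.4918 -0.065   0.0235]
pink [0.4024 0.2216 0.028 ]
gougeA [ 0.619 -0.432  0.01 ]
gougeB [ 0.516 -0.425  0.01 ]
boxcorner [ 0.609 -0.085  0.048]
boxcorner2 [ 0.747 -0.13   0.048]
boxcorner3 [0.671 0.089 0.048]
bottle [0.825 0.149 0.1  ]
[[ 0.944  0.329 -0.001]
 [ 0.329 -0.944  0.002]
 [ 0.    -0.002 -1.   ]]
```

Request:
jog_arm:
  commands:
    - {"travel":[0,0,0],"rot":[0,0,6.4],"claw":75}
    - {"travel":[0,0,0],"rot":[0,0,6.4],"claw":75}
    - {"travel":[0,0,0],"rot":[0,0,6.4],"claw":75}
    - {"travel":[20,-40,0],"rot":[0,0,0],"claw":75}
    - {"travel":[20,-40,0],"rot":[0,0,0],"claw":75}
  force: 40

```text
time: 0.6
tool_pos: [0.2615, -0.5569, 0.2301]
tcp_rot: [-3.14, 0.004, 0.001]
wrist_force: [1.0, 0.8, 0.0]
width: 0.702
grip_force: 0.0
```

Request:
jog_arm:
  commands:
    - {"travel":[20,-40,5],"rot":[0,0,0],"claw":75}
    - {"travel":[20,-40,5],"rot":[0,0,0],"claw":75}
    - {"travel":[20,-40,5],"rot":[0,0,0],"claw":75}
    - {"travel":[20,-40,5],"rot":[0,0,0],"claw":75}
    - {"travel":[20,-40,5],"rot":[0,0,0],"claw":75}

```text
time: 1.1
tool_pos: [0.3621, -0.3556, 0.2057]
tcp_rot: [-3.141, 0.001, 0.0]
wrist_force: [1.8, -1.2, 0.1]
width: 0.706
grip_force: 0.0
```

Request:
jog_arm:
  commands:
    - {"travel":[20,-40,5],"rot":[0,0,0],"claw":75}
    - {"travel":[20,-40,5],"rot":[0,0,0],"claw":75}
    - {"travel":[20,-40,5],"rot":[0,0,0],"claw":75}
    - {"travel":[20,-40,5],"rot":[0,0,0],"claw":75}
    - {"travel":[0,0,0],"rot":[0,0,0],"claw":75}

```text
time: 1.6
tool_pos: [0.4428, -0.1928, 0.1851]
tcp_rot: [-3.139, -0.008, 0.002]
wrist_force: [-0.6, -0.0, 0.3]
width: 0.707
grip_force: 0.0
```

Request:
jog_arm:
  commands:
    - {"travel":[19.3,-40,15],"rot":[0,0,0],"claw":75}
    - {"travel":[19.3,-40,15],"rot":[0,0,0],"claw":75}
    - {"travel":[19.3,-40,15],"rot":[0,0,0],"claw":75}
    - {"travel":[19.3,-40,15],"rot":[0,0,0],"claw":75}
    - {"travel":[19.3,-40,15],"rot":[0,0,0],"claw":75}

```text
time: 2.1
tool_pos: [0.5389, 0.0033, 0.1106]
tcp_rot: [3.141, -0.001, -0.0]
wrist_force: [-0.0, -0.1, -0.5]
width: 0.705
grip_force: 0.0
```

Request:
jog_arm:
  commands:
    - {"travel":[0,0,15],"claw":75}
    - {"travel":[0,0,15],"claw":75}
    - {"travel":[0,0,0],"claw":75}
    - {"travel":[0,0,0],"claw":75}
    - {"travel":[0,0,0],"claw":75}

```text
$.commands[0]: bad value
```

```bash
python3 - <<'E'
from h import *
snap('top','t1')
s=monitor.read_state();print(s['tool_pos'],s['tcp_rot'],s['joint_vel'].round(3))
i=cv2.imread('pics/t1.png');cv2.imwrite('pics/c3.png',cv2.resize(i[195:305,180:340],None,fx=5,fy=5,interpolation=cv2.INTER_CUBIC))
E
```

```text
[0.53994786 0.00866882 0.10822654] [-3.13766576e+00 -1.37417738e-03  1.40979920e-03] [-0.071 -0.046  0.041 -0.044  0.085 -0.144]
```

View pics/c3.png

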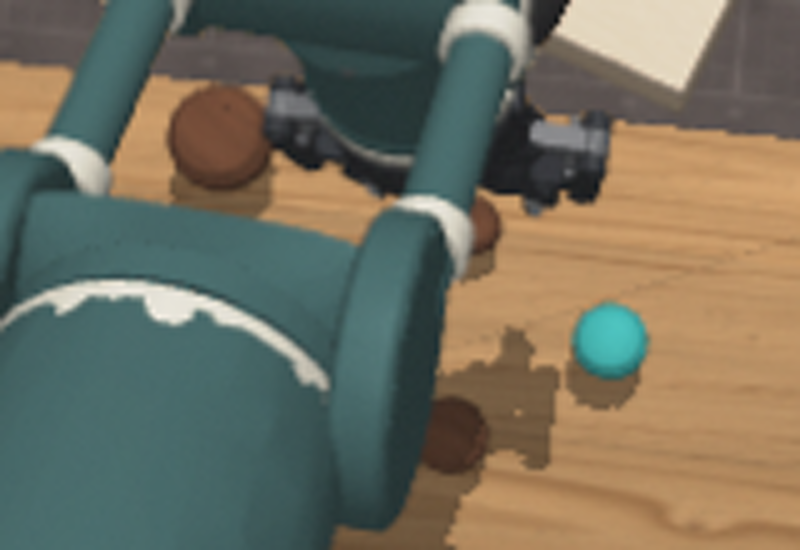

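The arm hides most of the target: the small knob is just visible at crop (475,225) and turquoise is clear at (610,340). The gripper's position reading is good, so I'll go down.

Request:
jog_arm:
  commands:
    - {"travel":[-1,2,25],"rot":[0,0,0],"claw":75}
    - {"travel":[0,0,25],"rot":[0,0,0],"claw":75}
    - {"travel":[0,0,20],"rot":[0,0,0],"claw":75}
    - {"travel":[0,0,0],"rot":[0,0,0],"claw":75}
    - {"travel":[0,0,0],"rot":[0,0,0],"claw":75}

```text
time: 2.65
tool_pos: [0.537, -0.0002, 0.0411]
tcp_rot: [3.142, -0.001, -0.002]
wrist_force: [0.3, -0.3, 0.1]
width: 0.706
grip_force: 0.0
```

```bash
cat >> h.py <<'E'
def st(n=1):
    for _ in range(n):
        s=monitor.read_state();print(s['time'],s['tool_pos'].round(4),s['tcp_rot'].round(4),'q',s['q'].round(4),'v',s['joint_vel'].round(3),'w',round(s['width'],3))
E
python3 -c "
from h import *
st(2)"
```

```text
2.65 [ 5.37e-01 -2.00e-04  4.11e-02] [ 3.1415e+00 -1.2000e-03 -2.2000e-03] q [-4.6700e-02  2.0370e-01  2.0638e+00 -2.0000e-04  8.7540e-01  1.5249e+00] v [ 0.003 -0.022 -0.027  0.002 -0.002  0.002] w 0.706
2.65 [ 5.37e-01 -2.00e-04  4.11e-02] [ 3.1415e+00 -1.2000e-03 -2.2000e-03] q [-4.6700e-02  2.0370e-01  2.0638e+00 -2.0000e-04  8.7540e-01  1.5249e+00] v [ 0.003 -0.022 -0.027  0.002 -0.002  0.002] w 0.706
```

Request:
jog_arm:
  commands:
    - {"travel":[0,0,0],"rot":[0,0,0],"claw":75}
    - {"travel":[0,0,0],"rot":[0,0,0],"claw":75}
    - {"travel":[0,0,0],"rot":[0,0,0],"claw":75}
    - {"travel":[0,0,0],"rot":[0,0,0],"claw":75}
    - {"travel":[0,0,0],"rot":[0,0,0],"claw":75}

```text
time: 3.15
tool_pos: [0.5377, 0.0004, 0.0417]
tcp_rot: [3.142, -0.0, 0.001]
wrist_force: [-0.4, 0.6, 0.0]
width: 0.705
grip_force: 0.0
```

```bash
python3 -c "
from h import *
st()
viewer.read_camera('top');st()"
```

```text
3.15 [5.377e-01 4.000e-04 4.170e-02] [ 3.1416e+00 -4.0000e-04  1.1000e-03] q [-0.0456  0.2028  2.0636  0.      0.8745  1.5254] v [ 0.001  0.004  0.003  0.003 -0.001  0.   ] w 0.705
3.2 [5.376e-01 4.000e-04 4.150e-02] [ 3.1416e+00 -3.0000e-04  7.0000e-04] q [-0.0456  0.203   2.0636 -0.      0.8745  1.5254] v [-0.     0.002  0.002  0.001  0.001 -0.002] w 0.707
```

Settled readings match the commanded tally exactly, so I'll plan on the tally.

Request:
jog_arm:
  commands:
    - {"travel":[1.7,-6.8,0],"rot":[0,0,0],"claw":75}
    - {"travel":[0,0,20],"rot":[0,0,0],"claw":75}
    - {"travel":[0,0,17],"rot":[0,0,0],"claw":75}
    - {"travel":[0,0,0],"rot":[0,0,0],"claw":75}
    - {"travel":[0,0,0],"rot":[0,0,0],"claw":110}

```text
time: 3.7
tool_pos: [0.5388, 0.0075, 0.0041]
tcp_rot: [-3.141, 0.0, 0.002]
wrist_force: [-0.4, -0.5, -0.3]
width: 0.571
grip_force: 0.0
```

Request:
jog_arm:
  commands:
    - {"travel":[0,0,0],"rot":[0,0,0],"claw":140}
    - {"travel":[0,0,0],"rot":[0,0,0],"claw":200}
    - {"travel":[0,0,0],"rot":[0,0,0],"claw":255}
    - {"travel":[0,0,0],"rot":[0,0,0],"claw":255}
    - {"travel":[0,0,0],"rot":[0,0,0],"claw":255}

```text
time: 4.2
tool_pos: [0.5402, 0.0072, 0.0055]
tcp_rot: [-3.142, 0.001, -0.003]
wrist_force: [-1.4, 0.2, 6.1]
width: 0.3
grip_force: 39.4
```

Opening 0.30 with an upward push on the tool means the pads caught the dome above the straight band. I'll reopen, go 3 mm lower and regrip.

Request:
jog_arm:
  commands:
    - {"travel":[0,0,0],"rot":[0,0,0],"claw":120}
    - {"travel":[0,0,0],"rot":[0,0,0],"claw":120}
    - {"travel":[0,0,3],"rot":[0,0,0],"claw":120}
    - {"travel":[0,0,0],"rot":[0,0,0],"claw":120}
    - {"travel":[0,0,0],"rot":[0,0,0],"claw":120}

```text
time: 4.7
tool_pos: [0.5387, 0.0072, 0.0008]
tcp_rot: [-3.142, 0.001, 0.002]
wrist_force: [-0.7, -0.6, -0.1]
width: 0.532
grip_force: 0.0
```

Request:
jog_arm:
  commands:
    - {"travel":[0,0,0],"rot":[0,0,0],"claw":150}
    - {"travel":[0,0,0],"rot":[0,0,0],"claw":180}
    - {"travel":[0,0,0],"rot":[0,0,0],"claw":255}
    - {"travel":[0,0,0],"rot":[0,0,0],"claw":255}
    - {"travel":[0,0,0],"rot":[0,0,0],"claw":255}
  force: 25

```text
time: 5.2
tool_pos: [0.5393, 0.0072, 0.0013]
tcp_rot: [3.142, -0.001, 0.0]
wrist_force: [-0.3, 0.4, 0.3]
width: 0.31
grip_force: 24.6
```

Request:
jog_arm:
  commands:
    - {"travel":[0,0,-10],"rot":[0,0,0],"claw":255}
    - {"travel":[0,0,-30],"rot":[0,0,0],"claw":255}
    - {"travel":[0,0,-40],"rot":[0,0,0],"claw":255}
    - {"travel":[0,0,-20],"rot":[0,0,0],"claw":255}
    - {"travel":[13.9,38.3,-20],"rot":[0,0,0],"claw":255}

```text
time: 5.7
tool_pos: [0.5524, -0.0284, 0.1234]
tcp_rot: [-3.14, -0.006, -0.001]
wrist_force: [0.5, -0.5, -0.3]
width: 0.311
grip_force: 24.7
```

Request:
jog_arm:
  commands:
    - {"travel":[13.9,38.3,0],"rot":[0,0,0],"claw":255}
    - {"travel":[13.9,38.3,0],"rot":[0,0,0],"claw":255}
    - {"travel":[13.9,38.3,0],"rot":[0,0,0],"claw":255}
    - {"travel":[13.9,38.3,0],"rot":[0,0,0],"claw":255}
    - {"travel":[13.9,38.3,0],"rot":[0,0,0],"claw":255}

```text
time: 6.2
tool_pos: [0.6229, -0.2242, 0.1221]
tcp_rot: [3.142, -0.001, 0.001]
wrist_force: [0.9, 0.7, 0.3]
width: 0.31
grip_force: 24.7
```

Request:
jog_arm:
  commands:
    - {"travel":[0,0,20],"rot":[0,0,0],"claw":255}
    - {"travel":[0,0,20],"rot":[0,0,0],"claw":255}
    - {"travel":[0,0,20],"rot":[0,0,0],"claw":255}
    - {"travel":[0,0,10],"rot":[0,0,0],"claw":255}
    - {"travel":[0,0,0],"rot":[0,0,0],"claw":255}

```text
time: 6.7
tool_pos: [0.621, -0.222, 0.0496]
tcp_rot: [-3.14, 0.0, 0.005]
wrist_force: [-0.0, 0.3, -1.0]
width: 0.309
grip_force: 24.8
```

```bash
python3 - <<'E'
from h import *
a=snap('top','t2');b=snap('scene','s2');st()
A=cv2.resize(a['color'][190:320,330:430],None,fx=4.2,fy=4.2);B=cv2.resize(b['color'][190:310,250:350],None,fx=3.7,fy=4.55)
cv2.imwrite('pics/c4.png',np.hstack([A,B]))
E
```

```text
6.8 [ 0.6229 -0.2227  0.052 ] [ 3.1413e+00 -2.0000e-04  9.0000e-04] q [-0.3809  0.3948  1.7842 -0.      0.9619  1.19  ] v [-0.001 -0.014 -0.017  0.001 -0.005 -0.   ] w 0.306
```

View pics/c4.png

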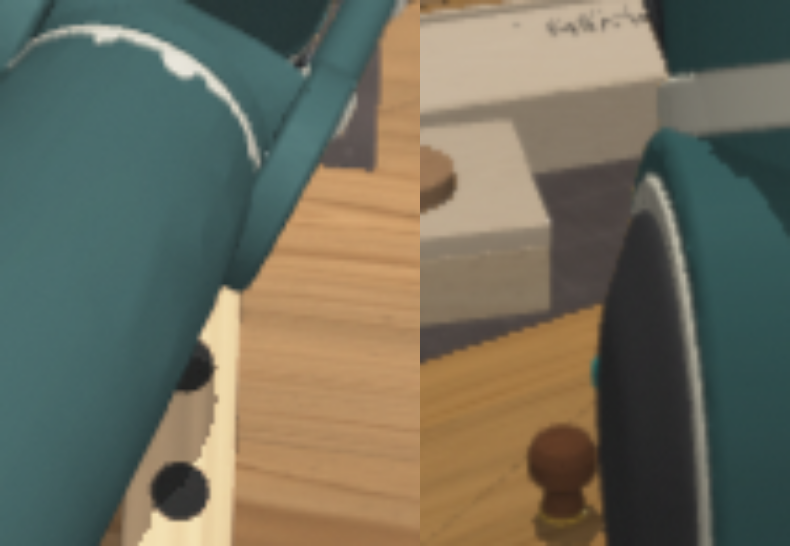

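The arm hides the held knob, with only pads 1 and 2 visible on the left and the medium knob at (560,460) on the right. The opening stays at 0.31, so it is held. I'll lower it and release.

Request:
jog_arm:
  commands:
    - {"travel":[0,0,20],"rot":[0,0,0],"claw":255}
    - {"travel":[0,0,12],"rot":[0,0,0],"claw":255}
    - {"travel":[0,0,5.5],"rot":[0,0,0],"claw":255}
    - {"travel":[0,0,0],"rot":[0,0,0],"claw":255}
    - {"travel":[0,0,0],"rot":[0,0,0],"claw":255}

```text
time: 7.3
tool_pos: [0.6229, -0.2228, 0.0143]
tcp_rot: [3.141, -0.0, 0.001]
wrist_force: [0.1, -0.2, 0.3]
width: 0.307
grip_force: 24.8
```

Request:
jog_arm:
  commands:
    - {"travel":[0,0,0],"rot":[0,0,0],"claw":165}
    - {"travel":[0,0,0],"rot":[0,0,0],"claw":130}
    - {"travel":[0,0,0],"rot":[0,0,0],"claw":100}
    - {"travel":[0,0,-20],"rot":[0,0,0],"claw":75}
    - {"travel":[0,0,-40],"rot":[0,0,0],"claw":75}

```text
time: 7.8
tool_pos: [0.619, -0.2213, 0.07]
tcp_rot: [-3.138, 0.001, 0.013]
wrist_force: [0.7, -0.1, -0.9]
width: 0.705
grip_force: 0.0
```

Request:
jog_arm:
  commands:
    - {"travel":[0,0,-46.5],"rot":[0,0,0],"claw":75}
    - {"travel":[-30.4,-37.5,0],"rot":[0,0,0],"claw":75}
    - {"travel":[-30.4,-37.5,0],"rot":[0,0,0],"claw":75}
    - {"travel":[-30.4,-37.5,0],"rot":[0,0,0],"claw":75}
    - {"travel":[-30.4,-37.5,0],"rot":[0,0,0],"claw":75}

```text
time: 8.3
tool_pos: [0.4997, -0.0715, 0.1205]
tcp_rot: [-3.142, 0.002, -0.001]
wrist_force: [-0.1, -0.1, 0.1]
width: 0.706
grip_force: 0.0
```

Request:
jog_arm:
  commands:
    - {"travel":[-30.4,-37.5,0],"rot":[0,0,0],"claw":75}
    - {"travel":[-30.3,-37.5,0],"rot":[0,0,0],"claw":75}
    - {"travel":[0,0,0],"rot":[0,0,0],"claw":75}
    - {"travel":[0,0,0],"rot":[0,0,0],"claw":75}
    - {"travel":[0,0,0],"rot":[0,0,0],"claw":75}

```text
time: 8.8
tool_pos: [0.4415, 0.0019, 0.121]
tcp_rot: [3.141, -0.001, 0.003]
wrist_force: [-0.4, -0.4, 0.4]
width: 0.708
grip_force: 0.0
```

```bash
python3 - <<'E'
from h import *
a=snap('top','t3');st()
cv2.imwrite('pics/c5.png',cv2.resize(a['color'][180:320,200:400],None,fx=4,fy=4,interpolation=cv2.INTER_CUBIC))
E
```

```text
8.85 [0.4416 0.0017 0.1209] [ 3.1412e+00 -1.7000e-03  2.5000e-03] q [-5.2400e-02 -8.5900e-02  2.1988e+00 -3.0000e-04  1.0271e+00  1.5196e+00] v [-0.01   0.009 -0.004 -0.001  0.004  0.002] w 0.703
```

View pics/c5.png

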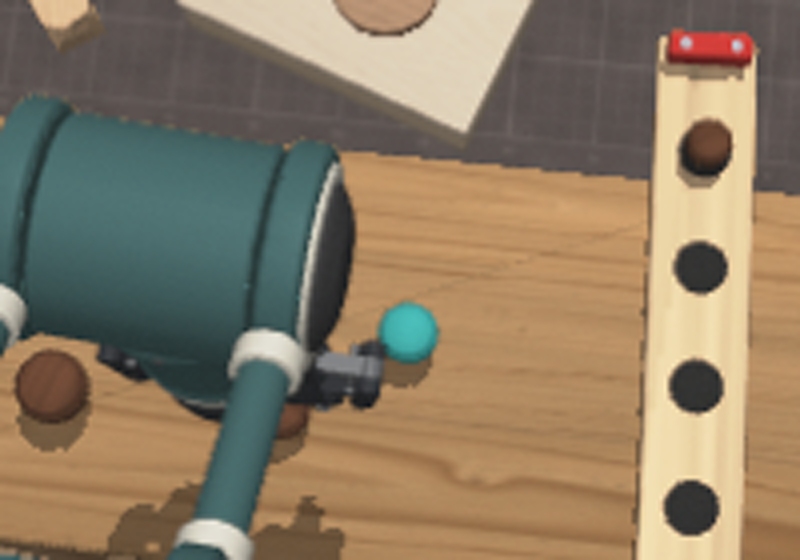

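The small knob stands on pad_4, head at crop (707,147), next to the red block. Next is the medium knob.

```bash
python3 - <<'E'
from h import *
c=load('t3');print(pt(c,200+707.5/4-.5,180+147.5/4-.5,.0315))
E
```

```text
[ 0.62021437 -0.22245391  0.0315    ]
```

Request:
jog_arm:
  commands:
    - {"travel":[0,0,40],"rot":[0,0,0],"claw":75}
    - {"travel":[0,0,40],"rot":[0,0,0],"claw":75}
    - {"travel":[0,0,30],"rot":[0,0,0],"claw":75}
    - {"travel":[0,0,7],"rot":[0,0,0],"claw":75}
    - {"travel":[0,0,0],"rot":[0,0,0],"claw":85}

```text
time: 9.35
tool_pos: [0.4398, 0.0017, 0.0022]
tcp_rot: [-3.141, 0.003, 0.005]
wrist_force: [0.4, 0.4, -0.5]
width: 0.671
grip_force: 0.0
```

Request:
jog_arm:
  commands:
    - {"travel":[0,0,0],"rot":[0,0,0],"claw":120}
    - {"travel":[0,0,0],"rot":[0,0,0],"claw":150}
    - {"travel":[0,0,0],"rot":[0,0,0],"claw":255}
    - {"travel":[0,0,0],"rot":[0,0,0],"claw":255}
    - {"travel":[0,0,0],"rot":[0,0,0],"claw":255}

```text
time: 9.85
tool_pos: [0.4425, 0.0022, 0.0052]
tcp_rot: [3.141, 0.0, 0.007]
wrist_force: [0.3, -1.7, 6.7]
width: 0.392
grip_force: 24.9
```

Dome contact again: 6.7 N up and the tool raised 2 mm. I'll reopen, go 4 mm lower and regrip.

Request:
jog_arm:
  commands:
    - {"travel":[0,0,0],"rot":[0,0,0],"claw":100}
    - {"travel":[0,0,0],"rot":[0,0,0],"claw":100}
    - {"travel":[0,0,4],"rot":[0,0,0],"claw":100}
    - {"travel":[0,0,0],"rot":[0,0,0],"claw":100}
    - {"travel":[0,0,0],"rot":[0,0,0],"claw":100}

```text
time: 10.35
tool_pos: [0.4397, 0.0025, -0.0012]
tcp_rot: [-3.141, 0.0, 0.002]
wrist_force: [-0.4, -1.5, 0.4]
width: 0.611
grip_force: 0.0
```

Request:
jog_arm:
  commands:
    - {"travel":[0,0,0],"rot":[0,0,0],"claw":130}
    - {"travel":[0,0,0],"rot":[0,0,0],"claw":150}
    - {"travel":[0,0,0],"rot":[0,0,0],"claw":255}
    - {"travel":[0,0,0],"rot":[0,0,0],"claw":255}
    - {"travel":[0,0,0],"rot":[0,0,0],"claw":255}

```text
time: 10.85
tool_pos: [0.4405, 0.0024, -0.0006]
tcp_rot: [-3.142, 0.0, -0.001]
wrist_force: [-0.1, 0.0, 0.7]
width: 0.388
grip_force: 24.9
```

```bash
python3 -c "
from h import *
st()"
```

```text
10.85 [ 0.4405  0.0024 -0.0006] [-3.1416e+00  4.0000e-04 -6.0000e-04] q [-5.1100e-02  1.0430e-01  2.2839e+00  1.0000e-04  7.5310e-01  1.5200e+00] v [ 0.001  0.     0.002  0.001 -0.002 -0.001] w 0.388
```

Request:
jog_arm:
  commands:
    - {"travel":[0,0,-10],"rot":[0,0,0],"claw":255}
    - {"travel":[0,0,-30],"rot":[0,0,0],"claw":255}
    - {"travel":[0,0,-40],"rot":[0,0,0],"claw":255}
    - {"travel":[0,0,-30],"rot":[0,0,0],"claw":255}
    - {"travel":[18.8,38.3,-11],"rot":[0,0,0],"claw":255}

```text
time: 11.35
tool_pos: [0.4598, -0.0337, 0.1242]
tcp_rot: [-3.141, -0.006, -0.007]
wrist_force: [0.9, 0.3, -0.2]
width: 0.393
grip_force: 25.1
```

Request:
jog_arm:
  commands:
    - {"travel":[18.8,38.3,0],"rot":[0,0,0],"claw":255}
    - {"travel":[18.8,38.3,0],"rot":[0,0,0],"claw":255}
    - {"travel":[18.8,38.3,0],"rot":[0,0,0],"claw":255}
    - {"travel":[18.8,38.3,0],"rot":[0,0,0],"claw":255}
    - {"travel":[18.7,38.3,0],"rot":[0,0,0],"claw":255}

```text
time: 11.85
tool_pos: [0.5533, -0.2291, 0.1209]
tcp_rot: [3.142, -0.001, 0.0]
wrist_force: [0.7, -0.0, -0.1]
width: 0.394
grip_force: 25.1
```

Request:
jog_arm:
  commands:
    - {"travel":[0,0,30],"rot":[0,0,0],"claw":255}
    - {"travel":[0,0,30],"rot":[0,0,0],"claw":255}
    - {"travel":[0,0,20],"rot":[0,0,0],"claw":255}
    - {"travel":[0,0,15],"rot":[0,0,0],"claw":255}
    - {"travel":[0,0,8],"rot":[0,0,0],"claw":255}

```text
time: 12.35
tool_pos: [0.552, -0.227, 0.016]
tcp_rot: [-3.141, 0.0, 0.003]
wrist_force: [-0.8, 0.3, -0.5]
width: 0.396
grip_force: 25.1
```

Request:
jog_arm:
  commands:
    - {"travel":[0,0,5.5],"rot":[0,0,0],"claw":255}
    - {"travel":[0,0,0],"rot":[0,0,0],"claw":255}
    - {"travel":[0,0,0],"rot":[0,0,0],"claw":255}
    - {"travel":[0,0,0],"rot":[0,0,0],"claw":255}
    - {"travel":[0,0,0],"rot":[0,0,0],"claw":255}

```text
time: 12.85
tool_pos: [0.5534, -0.2276, 0.0125]
tcp_rot: [3.141, -0.0, 0.002]
wrist_force: [-0.1, -0.3, -0.1]
width: 0.391
grip_force: 25.2
```

Request:
jog_arm:
  commands:
    - {"travel":[0,0,0],"rot":[0,0,0],"claw":145}
    - {"travel":[0,0,0],"rot":[0,0,0],"claw":110}
    - {"travel":[0,0,0],"rot":[0,0,0],"claw":75}
    - {"travel":[0,0,-20],"rot":[0,0,0],"claw":75}
    - {"travel":[0,0,-40],"rot":[0,0,0],"claw":75}

```text
time: 13.35
tool_pos: [0.5495, -0.2259, 0.0684]
tcp_rot: [-3.138, 0.0, 0.012]
wrist_force: [0.0, 0.4, 0.5]
width: 0.709
grip_force: 0.0
```

Request:
jog_arm:
  commands:
    - {"travel":[0,0,-48.5],"rot":[0,0,0],"claw":75}
    - {"travel":[-14.6,-45,0],"rot":[0,0,0],"claw":75}
    - {"travel":[-14.6,-45,0],"rot":[0,0,0],"claw":75}
    - {"travel":[-14.6,-45,0],"rot":[0,0,0],"claw":75}
    - {"travel":[-14.6,-45,0],"rot":[0,0,0],"claw":75}

```text
time: 13.85
tool_pos: [0.4939, -0.0461, 0.1206]
tcp_rot: [-3.142, 0.002, -0.001]
wrist_force: [0.3, 0.0, -0.6]
width: 0.707
grip_force: 0.0
```

Request:
jog_arm:
  commands:
    - {"travel":[-14.6,-45,0],"rot":[0,0,0],"claw":65}
    - {"travel":[-14.6,-45,0],"rot":[0,0,0],"claw":65}
    - {"travel":[-14.6,-45,0],"rot":[0,0,0],"claw":65}
    - {"travel":[-15,-45.7,0],"rot":[0,0,0],"claw":65}
    - {"travel":[0,0,0],"rot":[0,0,0],"claw":65}

```text
time: 14.35
tool_pos: [0.4337, 0.1378, 0.1204]
tcp_rot: [-3.14, -0.009, 0.001]
wrist_force: [-0.1, -0.1, -0.1]
width: 0.747
grip_force: 0.0
```

```bash
python3 - <<'E'
from h import *
a=snap('top','t4');st()
A=cv2.resize(a['color'][180:345,355:400],None,fx=3.6,fy=3.6,interpolation=cv2.INTER_CUBIC)
B=cv2.resize(a['color'][205:265,355:400],None,fx=9.9,fy=9.9,interpolation=cv2.INTER_CUBIC)
cv2.imwrite('pics/c6.png',np.hstack([A,B]))
E
```

```text
14.4 [0.4348 0.1357 0.1204] [-3.1413e+00 -8.5000e-03 -3.0000e-04] q [ 2.4770e-01 -5.6000e-02  2.1721e+00  2.0000e-04  1.0252e+00  1.8130e+00] v [-0.066  0.007 -0.011 -0.024 -0.003 -0.019] w 0.749
```

View pics/c6.png

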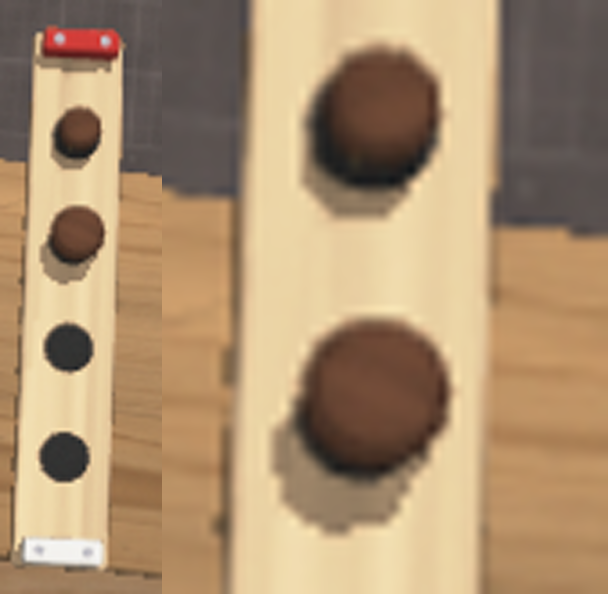

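Both knobs stand upright on pads 4 and 3. In the enlarged crop the S head centre is about (381,104) and M about (376,391).

```bash
python3 - <<'E'
from h import *
c=load('t4')
for x,y,z in [(381,104,.0315),(376,391,.0355)]: print(pt(c,355+(x-162+.5)/9.9-.5,205+(y+.5)/9.9-.5,z).round(4))
st()
E
```

```text
[ 0.6235 -0.2228  0.0315]
[ 0.5539 -0.2281  0.0355]
14.4 [0.4348 0.1357 0.1204] [-3.1413e+00 -8.5000e-03 -3.0000e-04] q [ 2.4770e-01 -5.6000e-02  2.1721e+00  2.0000e-04  1.0252e+00  1.8130e+00] v [-0.066  0.007 -0.011 -0.024 -0.003 -0.019] w 0.749
```

Request:
jog_arm:
  commands:
    - {"travel":[0,0,40],"rot":[0,0,0],"claw":75}
    - {"travel":[0,0,40],"rot":[0,0,0],"claw":75}
    - {"travel":[0,0,30],"rot":[0,0,0],"claw":75}
    - {"travel":[0,0,9],"rot":[0,0,0],"claw":75}
    - {"travel":[0,0,0],"rot":[0,0,0],"claw":75}

```text
time: 14.9
tool_pos: [0.4348, 0.132, 0.0]
tcp_rot: [3.141, -0.003, -0.005]
wrist_force: [0.2, -1.1, -0.1]
width: 0.705
grip_force: 0.0
```

Request:
jog_arm:
  commands:
    - {"travel":[0,0,0],"rot":[0,0,0],"claw":100}
    - {"travel":[0,0,0],"rot":[0,0,0],"claw":120}
    - {"travel":[0,0,0],"rot":[0,0,0],"claw":255}
    - {"travel":[0,0,0],"rot":[0,0,0],"claw":255}
    - {"travel":[0,0,0],"rot":[0,0,0],"claw":255}

```text
time: 15.4
tool_pos: [0.4379, 0.1336, 0.0033]
tcp_rot: [-3.141, -0.0, -0.006]
wrist_force: [0.3, -1.6, 7.0]
width: 0.475
grip_force: 25.0
```

S and M are centred to about 1 mm. Same dome contact on L, so I'll go 5 mm lower.

Request:
jog_arm:
  commands:
    - {"travel":[0,0,0],"rot":[0,0,0],"claw":85}
    - {"travel":[0,0,0],"rot":[0,0,0],"claw":85}
    - {"travel":[0,0,5],"rot":[0,0,0],"claw":85}
    - {"travel":[0,0,0],"rot":[0,0,0],"claw":85}
    - {"travel":[0,0,0],"rot":[0,0,0],"claw":85}

```text
time: 15.9
tool_pos: [0.4353, 0.1332, -0.0041]
tcp_rot: [3.141, -0.0, -0.002]
wrist_force: [0.4, -0.6, 0.8]
width: 0.668
grip_force: 0.0
```

Request:
jog_arm:
  commands:
    - {"travel":[0,0,0],"rot":[0,0,0],"claw":110}
    - {"travel":[0,0,0],"rot":[0,0,0],"claw":130}
    - {"travel":[0,0,0],"rot":[0,0,0],"claw":255}
    - {"travel":[0,0,0],"rot":[0,0,0],"claw":255}
    - {"travel":[0,0,0],"rot":[0,0,0],"claw":255}

```text
time: 16.4
tool_pos: [0.4376, 0.1337, -0.0016]
tcp_rot: [-3.141, 0.0, -0.004]
wrist_force: [-2.8, -1.4, 15.2]
width: 0.48
grip_force: 26.8
```

Request:
jog_arm:
  commands:
    - {"travel":[0,0,-2.4],"rot":[0,0,0],"claw":255}
    - {"travel":[0,0,0],"rot":[0,0,0],"claw":255}
    - {"travel":[0,0,0],"rot":[0,0,0],"claw":255}
    - {"travel":[0,0,0],"rot":[0,0,0],"claw":255}
    - {"travel":[0,0,0],"rot":[0,0,0],"claw":255}

```text
time: 16.9
tool_pos: [0.4355, 0.1333, -0.0015]
tcp_rot: [3.141, -0.001, -0.001]
wrist_force: [-0.7, 0.1, 1.3]
width: 0.478
grip_force: 26.4
```

Request:
jog_arm:
  commands:
    - {"travel":[0,0,-10],"rot":[0,0,0],"claw":255}
    - {"travel":[0,0,-30],"rot":[0,0,0],"claw":255}
    - {"travel":[0,0,0],"rot":[0,0,0],"claw":255}
    - {"travel":[0,0,0],"rot":[0,0,0],"claw":255}
    - {"travel":[0,0,0],"rot":[0,0,0],"claw":255}

```text
time: 17.4
tool_pos: [0.4352, 0.1331, 0.0382]
tcp_rot: [3.141, -0.0, -0.002]
wrist_force: [-0.0, 0.1, -0.3]
width: 0.474
grip_force: 25.5
```

```bash
python3 - <<'E'
from h import *
a=snap('scene','s5');st()
cv2.imwrite('pics/c7.png',cv2.resize(a['color'][180:370,110:330],None,fx=3.15,fy=3.15,interpolation=cv2.INTER_CUBIC))
E
```

```text
17.45 [0.4349 0.1331 0.0379] [ 3.1412e+00 -5.0000e-04 -2.6000e-03] q [0.2422 0.0634 2.234  0.     0.846  1.8133] v [-0.001  0.006  0.002 -0.001 -0.    -0.001] w 0.478
```

View pics/c7.png

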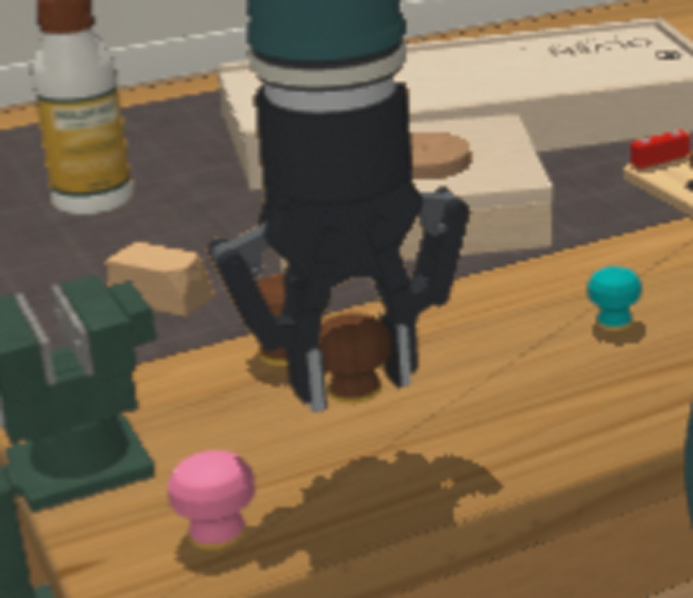

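The large knob is held upright at crop (353,355), with the fingertips level with its foot. Carrying it to pad_2.

Request:
jog_arm:
  commands:
    - {"travel":[0,0,-40],"rot":[0,0,0],"claw":255}
    - {"travel":[0,0,-40],"rot":[0,0,0],"claw":255}
    - {"travel":[5.9,45.6,0],"rot":[0,0,0],"claw":255}
    - {"travel":[5.9,45.6,0],"rot":[0,0,0],"claw":255}
    - {"travel":[5.9,45.6,0],"rot":[0,0,0],"claw":255}

```text
time: 17.95
tool_pos: [0.453, -0.0045, 0.1183]
tcp_rot: [-3.142, -0.003, 0.001]
wrist_force: [0.6, -0.2, -1.2]
width: 0.476
grip_force: 25.7
```

Request:
jog_arm:
  commands:
    - {"travel":[5.9,45.6,0],"rot":[0,0,0],"claw":255}
    - {"travel":[5.9,45.6,0],"rot":[0,0,0],"claw":255}
    - {"travel":[5.9,45.6,0],"rot":[0,0,0],"claw":255}
    - {"travel":[5.9,45.6,0],"rot":[0,0,0],"claw":255}
    - {"travel":[5.9,45.9,0],"rot":[0,0,0],"claw":255}

```text
time: 18.45
tool_pos: [0.482, -0.2333, 0.1174]
tcp_rot: [-3.14, 0.001, 0.003]
wrist_force: [1.3, 0.1, -0.4]
width: 0.475
grip_force: 25.7
```

Request:
jog_arm:
  commands:
    - {"travel":[0,0,0],"rot":[0,0,0],"claw":255}
    - {"travel":[0,0,35],"rot":[0,0,0],"claw":255}
    - {"travel":[0,0,35],"rot":[0,0,0],"claw":255}
    - {"travel":[0,0,20],"rot":[0,0,0],"claw":255}
    - {"travel":[0,0,8],"rot":[0,0,0],"claw":255}

```text
time: 18.95
tool_pos: [0.4798, -0.2295, 0.0169]
tcp_rot: [-3.138, 0.0, 0.01]
wrist_force: [-0.4, -0.3, -0.7]
width: 0.476
grip_force: 25.7
```

Request:
jog_arm:
  commands:
    - {"travel":[0,0,5],"rot":[0,0,0],"claw":255}
    - {"travel":[0,0,4.4],"rot":[0,0,0],"claw":255}
    - {"travel":[0,0,0],"rot":[0,0,0],"claw":255}
    - {"travel":[0,0,0],"rot":[0,0,0],"claw":255}
    - {"travel":[0,0,0],"rot":[0,0,0],"claw":255}

```text
time: 19.45
tool_pos: [0.4837, -0.2322, 0.0123]
tcp_rot: [3.141, -0.0, 0.003]
wrist_force: [0.9, -0.0, -0.1]
width: 0.474
grip_force: 25.8
```

Request:
jog_arm:
  commands:
    - {"travel":[0,0,0.7],"rot":[0,0,0],"claw":255}
    - {"travel":[0,0,0],"rot":[0,0,0],"claw":255}
    - {"travel":[0,0,0],"rot":[0,0,0],"claw":125}
    - {"travel":[0,0,0],"rot":[0,0,0],"claw":100}
    - {"travel":[0,0,0],"rot":[0,0,0],"claw":65}

```text
time: 19.95
tool_pos: [0.483, -0.2319, 0.0106]
tcp_rot: [3.142, -0.001, 0.0]
wrist_force: [0.1, -0.6, -0.6]
width: 0.741
grip_force: 0.0
```

Request:
jog_arm:
  commands:
    - {"travel":[0,0,-25],"rot":[0,0,0],"claw":50}
    - {"travel":[0,0,-40],"rot":[0,0,0],"claw":50}
    - {"travel":[0,0,-44.7],"rot":[0,0,0],"claw":50}
    - {"travel":[10.1,-44.9,0],"rot":[0,0,0],"claw":50}
    - {"travel":[10.1,-44.9,0],"rot":[0,0,0],"claw":50}

```text
time: 20.45
tool_pos: [0.5051, -0.1427, 0.1231]
tcp_rot: [3.14, -0.006, 0.008]
wrist_force: [0.4, 1.1, 0.2]
width: 0.806
grip_force: 0.0
```

Request:
jog_arm:
  commands:
    - {"travel":[10.1,-44.9,0],"rot":[0,0,0],"claw":50}
    - {"travel":[10.1,-44.9,0],"rot":[0,0,0],"claw":50}
    - {"travel":[10.1,-44.9,0],"rot":[0,0,0],"claw":50}
    - {"travel":[10.1,-44.9,0],"rot":[0,0,0],"claw":50}
    - {"travel":[10.1,-44.9,0],"rot":[0,0,0],"claw":50}

```text
time: 20.95
tool_pos: [0.5538, 0.0844, 0.1204]
tcp_rot: [3.142, -0.0, 0.001]
wrist_force: [-0.1, -0.5, 0.4]
width: 0.806
grip_force: 0.0
```

Request:
jog_arm:
  commands:
    - {"travel":[10.2,-44.8,0],"rot":[0,0,0],"claw":50}
    - {"travel":[0,0,0],"rot":[0,0,0],"claw":50}
    - {"travel":[0,0,20],"rot":[0,0,0],"claw":50}
    - {"travel":[0,0,20],"rot":[0,0,0],"claw":50}
    - {"travel":[0,0,0],"rot":[0,0,0],"claw":50}

```text
time: 21.45
tool_pos: [0.5609, 0.1263, 0.0771]
tcp_rot: [3.14, -0.0, -0.01]
wrist_force: [-0.4, 0.3, -0.4]
width: 0.805
grip_force: 0.0
```

Request:
jog_arm:
  commands:
    - {"travel":[0,0,30],"rot":[0,0,0],"claw":50}
    - {"travel":[0,0,30],"rot":[0,0,0],"claw":50}
    - {"travel":[0,0,14],"rot":[0,0,0],"claw":50}
    - {"travel":[0,0,0],"rot":[0,0,0],"claw":50}
    - {"travel":[0,0,0],"rot":[0,0,0],"claw":75}

```text
time: 21.95
tool_pos: [0.5646, 0.1271, 0.0071]
tcp_rot: [-3.141, 0.001, -0.001]
wrist_force: [1.1, 0.7, 0.3]
width: 0.703
grip_force: 0.0
```

Request:
jog_arm:
  commands:
    - {"travel":[0,0,0],"rot":[0,0,0],"claw":90}
    - {"travel":[0,0,0],"rot":[0,0,0],"claw":120}
    - {"travel":[0,0,0],"rot":[0,0,0],"claw":255}
    - {"travel":[0,0,0],"rot":[0,0,0],"claw":255}
    - {"travel":[0,0,0],"rot":[0,0,0],"claw":255}

```text
time: 22.45
tool_pos: [0.5656, 0.1274, 0.0083]
tcp_rot: [-3.141, 0.0, -0.005]
wrist_force: [-0.9, -1.1, 7.1]
width: 0.565
grip_force: 26.1
```

Request:
jog_arm:
  commands:
    - {"travel":[0,0,-2],"rot":[0,0,0],"claw":255}
    - {"travel":[0,0,0],"rot":[0,0,0],"claw":255}
    - {"travel":[0,0,0],"rot":[0,0,0],"claw":255}
    - {"travel":[0,0,0],"rot":[0,0,0],"claw":255}
    - {"travel":[0,0,0],"rot":[0,0,0],"claw":255}

```text
time: 22.95
tool_pos: [0.5639, 0.1274, 0.0084]
tcp_rot: [-3.142, 0.0, 0.0]
wrist_force: [-1.4, 0.1, 3.5]
width: 0.565
grip_force: 26.3
```

Request:
jog_arm:
  commands:
    - {"travel":[0,0,-10],"rot":[0,0,0],"claw":255}
    - {"travel":[0,0,-30],"rot":[0,0,0],"claw":255}
    - {"travel":[0,0,0],"rot":[0,0,0],"claw":255}
    - {"travel":[0,0,0],"rot":[0,0,0],"claw":255}
    - {"travel":[0,0,0],"rot":[0,0,0],"claw":255}

```text
time: 23.45
tool_pos: [0.5631, 0.1271, 0.0475]
tcp_rot: [3.141, -0.0, -0.002]
wrist_force: [-0.5, -0.0, -1.4]
width: 0.566
grip_force: 26.4
```

```bash
python3 - <<'E'
from h import *
a=snap('scene','s6');b=snap('top','t6');st()
A=cv2.resize(a['color'][190:330,110:270],None,fx=3.5,fy=3.5,interpolation=cv2.INTER_CUBIC)
B=cv2.resize(b['color'][180:345,350:405],None,fx=2.97,fy=2.97,interpolation=cv2.INTER_CUBIC)
cv2.imwrite('pics/c8.png',np.hstack([A,B[:490]]))
E
```

```text
23.55 [0.5628 0.1271 0.047 ] [ 3.1412e+00 -5.0000e-04 -3.7000e-03] q [0.1788 0.2634 1.9746 0.     0.906  1.7499] v [-0.001  0.002 -0.002 -0.001  0.    -0.   ] w 0.571
```

View pics/c8.png

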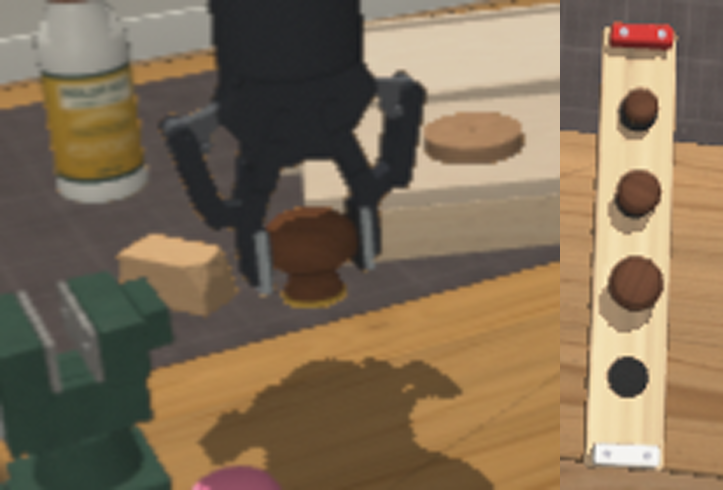

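The extra-large knob is held upright at (312,255). S, M and L stand in order on pads 4, 3 and 2, and pad_1, next to the white block, is free. The disc and offcut are undisturbed.

Request:
jog_arm:
  commands:
    - {"travel":[0,0,-35],"rot":[0,0,0],"claw":255}
    - {"travel":[0,0,-35],"rot":[0,0,0],"claw":255}
    - {"travel":[-16.7,40.4,0],"rot":[0,0,0],"claw":255}
    - {"travel":[-16.7,40.4,0],"rot":[0,0,0],"claw":255}
    - {"travel":[-16.7,40.4,0],"rot":[0,0,0],"claw":255}

```text
time: 24.05
tool_pos: [0.5127, 0.0052, 0.1177]
tcp_rot: [3.141, 0.002, -0.001]
wrist_force: [0.6, -0.3, -0.0]
width: 0.565
grip_force: 26.6
```

Request:
jog_arm:
  commands:
    - {"travel":[-16.7,40.4,0],"rot":[0,0,0],"claw":255}
    - {"travel":[-16.7,40.4,0],"rot":[0,0,0],"claw":255}
    - {"travel":[-16.7,40.4,0],"rot":[0,0,0],"claw":255}
    - {"travel":[-16.7,40.4,0],"rot":[0,0,0],"claw":255}
    - {"travel":[-16.7,40.4,0],"rot":[0,0,0],"claw":255}

```text
time: 24.55
tool_pos: [0.4287, -0.197, 0.1175]
tcp_rot: [-3.141, 0.0, 0.002]
wrist_force: [0.8, -0.4, -1.3]
width: 0.567
grip_force: 26.6
```

Request:
jog_arm:
  commands:
    - {"travel":[-17,40.3,0],"rot":[0,0,0],"claw":255}
    - {"travel":[0,0,0],"rot":[0,0,0],"claw":255}
    - {"travel":[0,0,30],"rot":[0,0,0],"claw":255}
    - {"travel":[0,0,30],"rot":[0,0,0],"claw":255}
    - {"travel":[0,0,20],"rot":[0,0,0],"claw":255}

```text
time: 25.05
tool_pos: [0.4117, -0.2348, 0.0358]
tcp_rot: [-3.139, 0.001, 0.004]
wrist_force: [-0.2, 0.6, -1.0]
width: 0.57
grip_force: 26.7
```

Request:
jog_arm:
  commands:
    - {"travel":[0,0,10],"rot":[0,0,0],"claw":255}
    - {"travel":[0,0,7],"rot":[0,0,0],"claw":255}
    - {"travel":[0,0,0],"rot":[0,0,0],"claw":255}
    - {"travel":[0,0,0],"rot":[0,0,0],"claw":255}
    - {"travel":[0,0,0],"rot":[0,0,0],"claw":255}

```text
time: 25.55
tool_pos: [0.414, -0.2365, 0.022]
tcp_rot: [3.141, -0.0, 0.002]
wrist_force: [0.0, -0.1, -0.6]
width: 0.569
grip_force: 26.8
```

Request:
jog_arm:
  commands:
    - {"travel":[0,0,1],"rot":[0,0,0],"claw":255}
    - {"travel":[0,0,0],"rot":[0,0,0],"claw":255}
    - {"travel":[0,0,0],"rot":[0,0,0],"claw":100}
    - {"travel":[0,0,0],"rot":[0,0,0],"claw":75}
    - {"travel":[0,0,0],"rot":[0,0,0],"claw":40}

```text
time: 26.05
tool_pos: [0.4134, -0.2363, 0.0205]
tcp_rot: [3.141, -0.001, 0.001]
wrist_force: [-0.6, -0.6, 1.2]
width: 0.839
grip_force: 0.0
```

Request:
jog_arm:
  commands:
    - {"travel":[0,0,0],"rot":[0,0,0],"claw":40}
    - {"travel":[0,0,-25],"rot":[0,0,0],"claw":40}
    - {"travel":[0,0,-40],"rot":[0,0,0],"claw":40}
    - {"travel":[0,0,-45],"rot":[0,0,0],"claw":40}
    - {"travel":[0,-40,0],"rot":[0,0,0],"claw":40}

```text
time: 26.55
tool_pos: [0.419, -0.2015, 0.138]
tcp_rot: [3.133, -0.007, 0.021]
wrist_force: [2.0, 0.5, 1.1]
width: 0.841
grip_force: 0.0
```

Request:
jog_arm:
  commands:
    - {"travel":[0,-45,0],"rot":[0,0,0],"claw":40}
    - {"travel":[0,-45,0],"rot":[0,0,0],"claw":40}
    - {"travel":[0,-45,0],"rot":[0,0,0],"claw":40}
    - {"travel":[0,-45,0],"rot":[0,0,0],"claw":40}
    - {"travel":[0,-40,0],"rot":[0,0,0],"claw":40}

```text
time: 27.05
tool_pos: [0.413, 0.0257, 0.1305]
tcp_rot: [-3.141, 0.0, -0.001]
wrist_force: [0.7, 0.0, 0.1]
width: 0.845
grip_force: 0.0
```

```bash
python3 - <<'E'
from h import *
b=snap('top','t7');st()
i=b['color']
A=cv2.resize(i[205:325,355:400],None,fx=5,fy=5,interpolation=cv2.INTER_CUBIC)
B=cv2.resize(i[150:325,170:350],None,fx=3,fy=3,interpolation=cv2.INTER_CUBIC)
o=np.zeros((600,225+540,3),np.uint8);o[:600,:225]=A;o[:525,225:]=B
cv2.imwrite('pics/c9.png',o)
E
```

```text
27.1 [0.4127 0.0304 0.1305] [-3.1372e+00 -2.8000e-03 -8.0000e-04] q [ 0.0097 -0.1563  2.2406  0.005   1.0567  1.5763] v [-0.096  0.004 -0.002 -0.059  0.002 -0.178] w 0.846
```

View pics/c9.png

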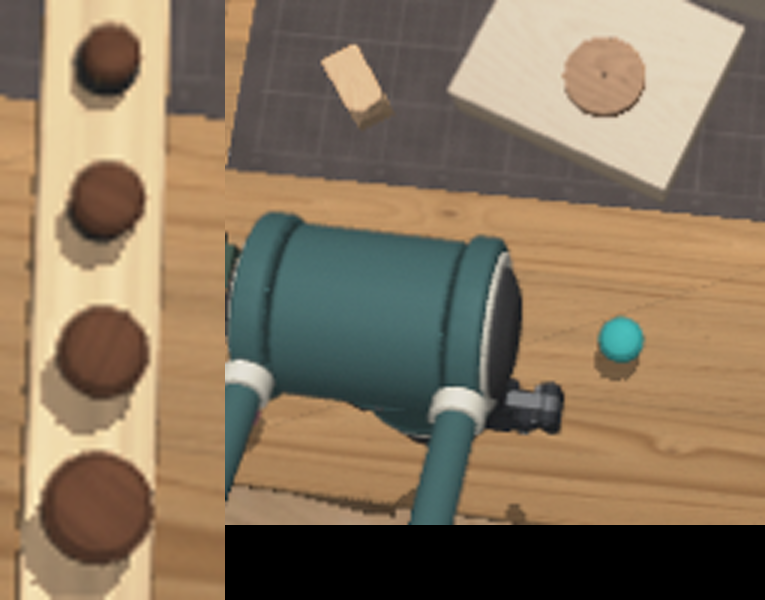

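All four knobs stand upright in order, at crop (110,52), (108,198), (103,351) and (97,507). Bystanders and look-alikes are in place. One numeric check.

```bash
python3 - <<'E'
from h import *
c=load('t7')
P={'S':(.6226,-.223),'M':(.553,-.2276),'L':(.483,-.232),'XL':(.4133,-.2364)}
for n,x,y,z in [('S',110,52,.0315),('M',108,198,.0355),('L',103,351,.04),('XL',97,507,.0435)]: print(n,((pt(c,355+(x+.5)/5-.5,205+(y+.5)/5-.5,z)[:2]-P[n])*1000).round(1))
E
```

```text
S [1.  0.3]
M [ 0.5 -0.6]
L [-0.8 -0.7]
XL [-1.5 -0.4]
```

Request:
jog_arm:
  commands:
    - {"travel":[0,0,0],"rot":[0,0,0],"claw":40}
    - {"travel":[0,0,0],"rot":[0,0,0],"claw":40}
    - {"travel":[0,0,0],"rot":[0,0,0],"claw":40}
    - {"travel":[0,0,0],"rot":[0,0,0],"claw":40}
    - {"travel":[0,0,0],"rot":[0,0,0],"claw":40}

```text
time: 27.6
tool_pos: [0.4133, 0.0228, 0.1302]
tcp_rot: [3.142, -0.004, -0.0]
wrist_force: [0.1, 0.2, -0.5]
width: 0.849
grip_force: 0.0
```

All are within about 1.5 mm of pad centre, so I'm handing in.

```bash
python3 -c "
from h import *
print(workorder.finish_job())"
```

```text
the job is handed in; nothing more can be done
None
```

The four knobs stand upright on their pads in size order, smallest at the red block and largest at the white, each measured within about 1.6 mm of its pad centre; the job was handed in at 27.6 s (the hand-in returned no verdict), and the disc, offcut, gouge and look-alikes were not touched.

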